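# Wake the label printer for a parcel

### The arm

A 6-joint arm with a two-finger parallel gripper is mounted at the origin on the work surface. World frame = base frame: x ahead of the robot, y to its left, z up, the work surface at z = 0. Lengths are in m, angles in rad, forces in N, time in s.
With the tool pointing down it reaches from about 0.375 to 0.9 m from the base axis. Payload 3.1 kg.
Tool frame: the origin (TCP) lies midway between the tips of the shut fingers; the grasp point (between the pads) lies 19 mm behind it; z points along the fingers, y is the line along which they close (so a half turn about z gives the same grasp; the last joint's range is limited). The gripper opens to 87 mm and grips with 3 to 60 N. Pads are 19 mm wide; open, the fingers measure 117 mm over their backs; the gripper's body (75 mm by 190 mm) begins 51 mm behind the grasp point.
Start: joints at [1.073, 0.527, 1.433, -0, 1.181, -0.178], TCP at [0.196, 0.593, 0.19] pointing down, gripper open.
Joint ranges: [-3.08, 3.08], [-0.75, 2.2], [0.22, 2.44], [-1.43, 4.57], [0, 2.65], [-2.85, 2.85]. Speed limits (rad/s): [2.79, 2.79, 3.14, 3.14, 3.14, 3.14].

### API

Orientations are given as [roll, pitch, yaw] about the fixed x, y, z axes, in that order (R = Rz(yaw) Ry(pitch) Rx(roll)).
In Python, from rig import r gives the robot as it stands.
- The arm moves only by the shell command python3 -m inch 'ROWS' [FORCE]. ROWS is a JSON object of lists of equal length, an entry for each row: "xyz": the shift along the tool's x, y, z in mm, a list of three; "rotation": the turn, a rotation vector about the tool's x, y, z in rad, a list of three; "gripper": the opening, from 0 (shut) to 1 (fully open). In form: {"xyz": [[tx, ty, tz], ...], "rotation": [[rx, ry, rz], ...], "gripper": [gripper, ...]}. A call has 1 to 10 rows; each row is the pose to reach, as a shift and turn from the pose commanded when the call began, along the tool's axes at that moment; what a row does not reach only later rows make up. A row lasts 1/8 s, in which the tool goes at most 62.5 mm and 10.7 degrees, less where a joint would pass 70% of its speed; a pose out of reach is approached as far as the arm can. A call with a gripper value outside its range is refused whole. The fingers move at their own pace and stop on an object; FORCE is the grip in N (left out, the last holds). Time passes only in rows, so rows that repeat a pose let the fingers close. It gives the time, the measured TCP pose, the force, the opening and the grip force at its end, in the units of the state.
- r.get_obs(): the state, without advancing time (a new reading comes with each control period).
- r.get_image(name): name is "side" or "top"; returns a dict with "pixels" (384x512x3 uint8, blue, green, red), "K" (3x3 intrinsics, pixels), "R" (3x3) and "t" (3): a world point X has camera coordinates R X + t. Camera axes: x right, y down, z forward; pixel columns grow to the right and rows downward; lengths in m; the calibration is good to about 2 mm. A picture is of the moment at which its call begins. There is no depth.
- r.finish_job(): hands the job in; it is judged then, once.
Trained networks look in a picture, given as the dict that the camera call returned (one of the last four; its "shot" number tells which), for a name from the list of things; names that differ only in an ending like _2 or _b are one class to them, and where a whole thing is asked for, a point or a joint stands for the part that bears it (a point fixed in the world has none). Each returns a list of dicts, best first, with "p" (0 to 1); they miss things now and then, are a little off and sometimes report something else, mostly with a low value. They report only what shows in the picture. A call takes as long as a camera call. They do not tell look-alikes from the thing itself.
- r.trace(query, picture): "region" (384x512 bool, what is visible of it) and "rect" ([centre column, centre row, width, height] in pixels, round what is visible of it).
The state is a dict: "time": time; "joint_positions": joint angles; "joint_velocities": joint speeds; "joint_efforts": joint torques, N m; "position": TCP position; "eef_rot": TCP orientation; "wrist_force": force on the tool from outside, world axes, zero at the start; "moment": the same for the moment, N m; "finger_gap": finger opening in m; "gripper_force": force on a finger pad.
Only numpy, scipy, OpenCV 4.12 (cv2) and the standard library are available. Lean on these libraries where they do the work, as an engineer would, in place of code of your own. Each camera call takes 0.05 s, during which the arm holds its last target. There are 200 camera calls.

### The job

Get a label printed for the parcel on the scale: first switch on the yellow power block by pressing down the raised, white-barred end of its rocker, then push the printer's square blue key down until it stays fully in, and last press the round green key fully down, keep it down for about a second and let it come up. Leave the white and red keys alone, and do not pick up or push about the power block or anything else on the counter.

Things in the scene. Friction and masses are not known exactly. Their poses are not given: they have to be found in the camera images.
- printer: Fixed grey label printer, 170 mm (x) by 270 mm (y). Origin at the centre of its underside on the counter; axes x away from the keys towards the white print head, z up. The front part is a flat key panel 45 mm high with the keys in a row along y at x = -35 mm; the white print head at the back (x from 20 to 85 mm) is 90 mm high. Key panel row: the four keys sit 58 mm apart centre to centre in one row along the printer's y, in any order. 
- key_blue_top (a point): Blue 30 mm square push key in a 46 mm square black housing on the printer's panel. This point is the centre of its top, 68 mm above the counter when up. It slides straight down 7 mm (top then still 4 mm above its housing) against about 3 N of friction plus a little damping, and stays wherever it is left.
- key_blue (a joint): travel of the blue key, m: 0 up, 0.007 fully down
- key_green_top (a point): Green round push key, 30 mm across, in a 46 mm round black housing on the printer's panel. This point is the centre of its top, 68 mm above the counter when up. It slides straight down 7 mm (top then 4 mm above its housing); its spring needs 5 N to be fully down and brings it back up when released.
- key_green (a joint): travel of the green key, m: 0 up, 0.007 fully down
- key_white_top (a point): White 30 mm square push key in a 46 mm square black housing on the printer's panel. This point is the centre of its top, 68 mm above the counter when up. It slides straight down 7 mm (top then still 4 mm above its housing) against about 3 N of friction plus a little damping, and stays wherever it is left. To be left up.
- key_white (a joint): travel of the white key, m: 0 up, 0.007 fully down
- key_red_top (a point): Red round push key, 30 mm across, in a 46 mm round black housing on the printer's panel. This point is the centre of its top, 68 mm above the counter when up. It slides straight down 7 mm (top then 4 mm above its housing); its spring needs 5 N to be fully down and brings it back up when released. To be left up.
- key_red (a joint): travel of the red key, m: 0 up, 0.007 fully down
- power_box: Loose yellow battery power block, 130 mm (x) by 85 mm (y) by 45 mm high, about 0.7 to 1.2 kg, standing on the counter beside the printer. Origin at the centre of its underside; z up. A black paddle rocker, 64 mm long (x) and 42 mm wide (y), 10 mm thick, lies between two black cheeks on its top; its pivot runs along y, 57 mm above the counter, over the middle of the block. Off: the +x end, which bears a white bar, stands raised and the -x end is down.
- rocker_raised (a point): Middle of the white bar on top of the rocker's raised end, 24 mm from the pivot; about 71 mm above the counter when off, about 61 mm when on. Moves with the rocker.
- rocker (a joint): rocker angle, rad: near 0 off (white-barred +x end up), 0.44 fully on (white-barred end down). Stiff (0.04 N m of friction, about 2 N at the white bar) and stays where it is left.
- stamp: Bystander: loose wooden hand stamp standing in front of the printer, 34 mm across, 62 mm high. Origin at its underside's centre.
- stapler: Bystander: loose red and black stapler in front of the printer, 110 mm long (its y), 32 mm wide, 38 mm high. Origin at its underside's centre.
- tape_roll: Bystander: loose amber tape roll lying flat behind the power block, 64 mm across, 25 mm high. Origin at its underside's centre.
- glue_stick: Bystander: loose orange glue stick standing in front of the power block, 26 mm across, 75 mm high. Origin at its underside's centre.
- mug: Bystander: loose blue mug, 80 mm across, 90 mm high, off to the robot's right. Origin at its underside's centre.
- envelopes: Bystander: loose pack of white envelopes with a blue band, 220 x 110 x 50 mm, off to the robot's left. Origin at its underside's centre.
Not all that is in view belongs to the job. Several things have the shape of the power_box; the one meant has the colours described above.

How it is judged:
By the outcome, as a careful person would: the job done as asked, in the order asked, and still so for the second after the job is handed in, with the robot touching nothing.
It also fails if it takes over 54 s, if anything falls off the work surface, if the arm or the gripper's body presses on something with over 40 N, if the wrist force passes 120 N, or if a joint passes its speed limit or range.

## Working session

There is one attempt and no reset: what is moved stays moved. The work goes in short steps, Python scripts to look and compute and a shell command to move; the robot and the scene stay as the last step left them, time stands still between calls to the robot, and variables do not carry over. Pictures are saved under pics/ and viewed, at most 10 in all, crops included, and the job is handed in when it is done.

```bash
mkdir -p pics
cat > h.py <<'E'
import numpy as np, cv2
from rig import r
def ray(im,u,v):
    d=np.linalg.inv(im["K"])@[u,v,1]; R=np.array(im["R"]); return -R.T@np.array(im["t"]), R.T@d
def at(im,u,v,z):
    c,d=ray(im,u,v); return c+d*(z-c[2])/d[2]
def tri(a,pa,b,pb):
    (c1,d1),(c2,d2)=ray(a,*pa),ray(b,*pb); d1/=np.linalg.norm(d1); d2/=np.linalg.norm(d2)
    s=np.linalg.lstsq(np.c_[d1,-d2],c2-c1,rcond=None)[0]; p,q=c1+s[0]*d1,c2+s[1]*d2
    return (p+q)/2, np.linalg.norm(p-q)
E
python3 - <<'E'
from h import *
np.set_printoptions(precision=4,suppress=True)
t=r.get_image("top"); s=r.get_image("side")
cv2.imwrite("pics/top.png",cv2.resize(t["pixels"],(800,600)));cv2.imwrite("pics/side.png",cv2.resize(s["pixels"],(800,600)))
Z=dict(key_blue_top=.068,key_green_top=.068,key_white_top=.068,key_red_top=.068,rocker_raised=.071,power_box=.045,printer=.045)
for n,z in Z.items():
    for nm,im in (("top",t),("side",s)):
        for d in r.trace(n,im)[:4]:
            c=d["rect"]; print(n,nm,round(d["p"],2),np.round(c),at(im,c[0],c[1],z)[:2])
o=r.get_obs();print(o["time"],o["position"],o["eef_rot"])
E
```

```text
key_blue_top top 0.5 [304. 204.  15.  13.] [ 0.4725 -0.1739]
key_blue_top side 0.48 [274. 167.  12.  10.] [ 0.4689 -0.1704]
key_green_top top 0.45 [344. 209.   9.  11.] [ 0.4578 -0.2988]
key_white_top top 0.5 [291. 199.  17.   9.] [ 0.4869 -0.1327]
key_white_top side 0.51 [301. 172.  11.  20.] [ 0.3555 -0.164 ]
key_red_top top 0.51 [325. 206.   6.   4.] [ 0.4663 -0.2394]
key_red_top side 0.43 [273. 166.  12.  14.] [ 0.4732 -0.1793]
rocker_raised top 0.85 [153. 251.  21.  24.] [0.3138 0.2888]
rocker_raised top 0.72 [202. 187.  20.  22.] [0.516  0.1478]
rocker_raised top 0.72 [216. 247.  17.  22.] [0.331  0.0956]
rocker_raised top 0.58 [149. 173.  22.  17.] [0.5579 0.3149]
rocker_raised side 0.72 [298. 216.  22.  11.] [0.3247 0.1005]
rocker_raised side 0.53 [290. 257.  23.  20.] [0.3195 0.3015]
rocker_raised side 0.51 [242. 218.  20.  11.] [0.5165 0.159 ]
rocker_raised side 0.44 [217. 250.  18.   9.] [0.5532 0.3328]
power_box top 0.94 [148. 176.  46.  36.] [0.5501 0.3238]
power_box top 0.72 [155. 250.  47.  48.] [0.3161 0.2901]
power_box top 0.64 [202. 189.  35.  47.] [0.5143 0.1499]
power_box top 0.62 [214. 247.  28.  43.] [0.3315 0.1055]
power_box side 0.74 [291. 268.  50.  38.] [0.3106 0.3268]
power_box side 0.73 [216. 258.  36.  41.] [0.5534 0.3436]
power_box side 0.64 [272. 166.  10.   8.] [ 0.484  -0.2106]
power_box side 0.56 [295. 228.  38.  34.] [0.3297 0.137 ]
printer top 0.59 [318. 193.  95.  72.] [ 0.5082 -0.2216]
printer top 0.53 [405. 204.  32.  36.] [ 0.4809 -0.4972]
printer side 0.63 [265. 165.  64.  59.] [ 0.5117 -0.2072]
0.8 [0.1965 0.5933 0.1903] [3.1415 0.     2.8218]
```

View pics/top.png

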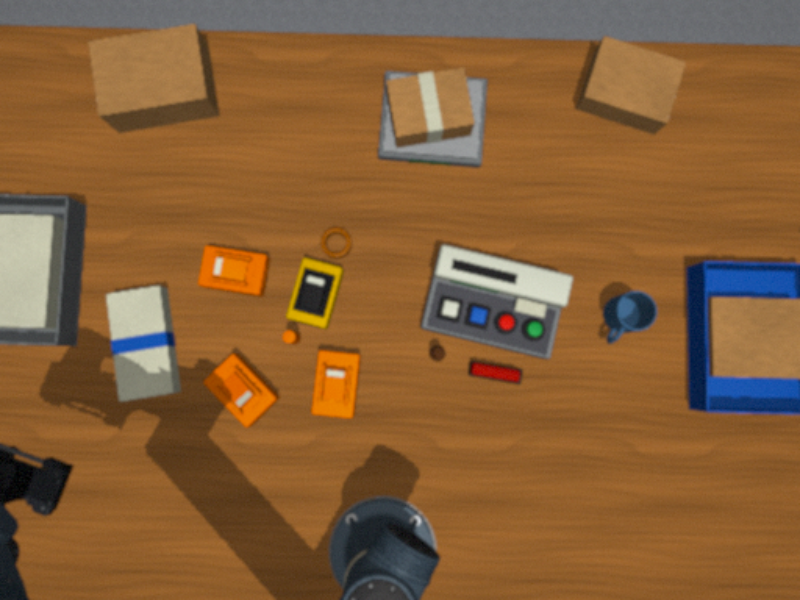

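View pics/side.png

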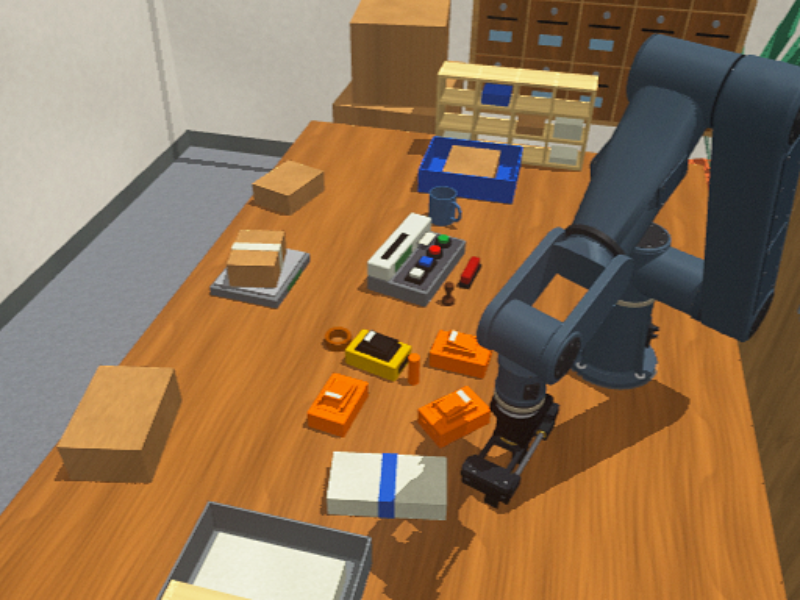

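The top view (800x600) shows four blocks. The yellow one with the black rocker is at (316,293); the orange ones at (233,270), (240,390) and (335,383) are look-alikes. Yellow with a black rocker and a white bar at about (316,281) fits the description. The keys run white (451,309), blue (479,316), red (506,322), green (535,329). The side view agrees. Next I'll take one enlarged crop and measure by colour.

Run:
```python
from h import *
np.set_printoptions(precision=4,suppress=True)
t=r.get_image("top"); s=r.get_image("side")
def seg(im,box,f):
    x0,y0,x1,y1=box; p=im["pixels"][y0:y1,x0:x1]; h=cv2.cvtColor(p,cv2.COLOR_BGR2HSV).astype(int)
    m=f(h[...,0],h[...,1],h[...,2]).astype(np.uint8)
    n,l,st,c=cv2.connectedComponentsWithStats(m); k=1+st[1:,4].argmax(); return c[k]+[x0,y0],st[k,4]
B=lambda h,s,v:(h>100)&(h<130)&(s>130)&(v>70)
G=lambda h,s,v:(h>45)&(h<85)&(s>120)&(v>60)
Rd=lambda h,s,v:((h<8)|(h>172))&(s>150)&(v>70)
W=lambda h,s,v:(s<70)&(v>150)
Y=lambda h,s,v:(h>20)&(h<34)&(s>130)&(v>90)
q={"blue":(B,(295,190,318,214),(262,160,282,175),.068),"green":(G,(330,198,356,222),(276,146,292,160),.068),
"red":(Rd,(312,194,336,218),(268,152,286,167),.068),"white":(W,(280,188,298,208),(258,168,276,181),.068),
"bar":(W,(192,172,212,188),(228,208,246,222),.071),"yellow":(Y,(180,160,222,212),(218,205,268,245),.045)}
for n,(f,a,b,z) in q.items():
    pa,na=seg(t,a,f); pb,nb=seg(s,b,f); P,e=tri(t,pa,s,pb)
    print(n,pa,na,pb,nb,"top",at(t,*pa,z)[:2],"side",at(s,*pb,z)[:2],"tri",P,e)
a=cv2.resize(t["pixels"][155:225,175:360],None,fx=4.2,fy=4.2,interpolation=cv2.INTER_CUBIC)
b=cv2.resize(s["pixels"][130:250,215:320],None,fx=2.4,fy=2.4,interpolation=cv2.INTER_CUBIC)
c=np.zeros((a.shape[0]+b.shape[0],max(a.shape[1],b.shape[1]),3),np.uint8);c[:a.shape[0],:a.shape[1]]=a;c[a.shape[0]:,:b.shape[1]]=b
cv2.imwrite("pics/crop.png",c)
```

```text
blue [305.7179 201.5128] 117 [272.2174 166.6739] 46 top [ 0.4795 -0.1789] side [ 0.4764 -0.1729] tri [ 0.4788 -0.1796  0.0631] 0.0022423922562989076
green [341.7303 210.2135] 89 [283.3438 152.5625] 32 top [ 0.4551 -0.2917] side [ 0.4517 -0.285 ] tri [ 0.4542 -0.2931  0.0625] 0.002429565585740409
red [323.7957 205.8387] 93 [277.8974 159.4872] 39 top [ 0.4674 -0.2356] side [ 0.464  -0.2289] tri [ 0.4666 -0.2367  0.0625] 0.0023744203969041527
white [287.8488 197.314 ] 86 [266.2647 173.5588] 34 top [ 0.4913 -0.1228] side [ 0.4897 -0.121 ] tri [ 0.4908 -0.123   0.0665] 0.0012784194280014683
bar [201.5366 179.2683] 41 [236.12 214.4 ] 25 top [0.541  0.1489] side [0.5404 0.1476] tri [0.5404 0.1487 0.0721] 0.0008148117753484048
yellow [201.4522 187.3241] 648 [240.2987 229.3618] 539 top [0.5184 0.1515] side [0.5135 0.1918] tri [0.5227 0.1561 0.0099] 0.0012106007549297965
```

View pics/crop.png

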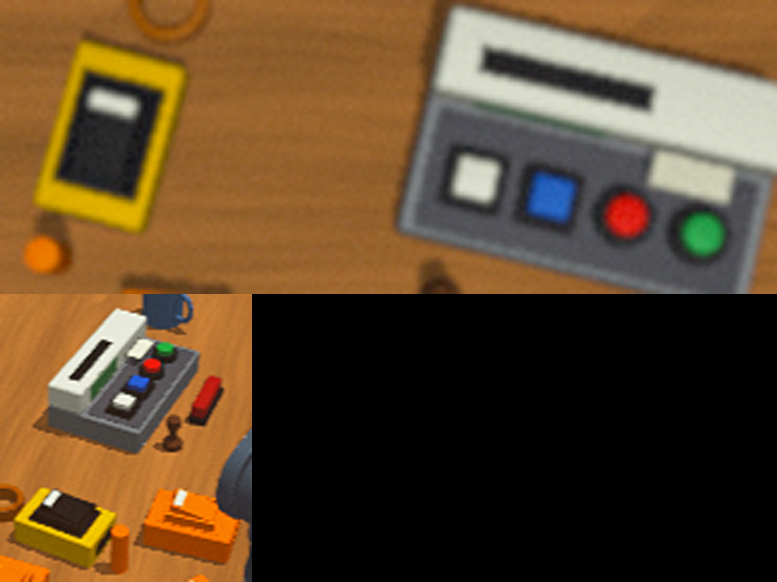

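The crop confirms it: the yellow block has the black rocker, with its white bar on the far end at crop (112,102). The bar measures (0.541, 0.149, 0.072), matching the expected 71 mm height. The keys lie 57.6 mm apart, which matches the 58 mm given. Moving above the bar with the fingers shut.

```bash
python3 -m inch '{"xyz":[[-467,-314,40],[-467,-314,40],[-467,-314,40],[-467,-314,40],[-467,-314,40],[-467,-314,40],[-467,-314,40],[-467,-314,40],[-467,-314,40],[-467,-314,40]],"rotation":[[0,0,-0.06],[0,0,-0.06],[0,0,-0.06],[0,0,-0.06],[0,0,-0.06],[0,0,-0.06],[0,0,-0.06],[0,0,-0.06],[0,0,-0.06],[0,0,-0.06]],"gripper":[0,0,0,0,0,0,0,0,0,0]}' 20
python3 -m inch '{"xyz":[[0,0,0],[0,0,0]],"rotation":[[0,0,0],[0,0,0]],"gripper":[0,0]}'
cat > off.py <<'E'
import sys
from h import *
from scipy.spatial.transform import Rotation as Ro
o=r.get_obs(); R=Ro.from_euler("xyz",o["eef_rot"]).as_matrix()
print(o["time"],np.round(o["position"],4),np.round(o["eef_rot"],3),"F",np.round(o["wrist_force"],1),"gap",round(o["finger_gap"],4),"tool mm",np.round(R.T@(np.array(list(map(float,sys.argv[1:4])))-o["position"])*1e3,1))
E
python3 off.py .5415 .1485 .08
```

```text
time: 2.15
position: [0.5447, 0.1446, 0.1502]
eef_rot: [3.141, 0.003, 2.876]
wrist_force: [-0.6, -0.0, -0.1]
finger_gap: 0.0018
gripper_force: 0.0
time: 2.4
position: [0.5399, 0.1496, 0.1503]
eef_rot: [-3.142, -0.001, 2.883]
wrist_force: [0.7, 0.1, 0.3]
finger_gap: 0.0003
gripper_force: 0.0
2.4 [0.5399 0.1496 0.1503] [-3.142e+00 -1.000e-03  2.883e+00] F [0.7 0.1 0.3] gap 0.0003 tool mm [-1.9 -0.6 70.3]
```

```bash
python3 -m inch '{"xyz":[[-1,0,30],[-1,0,60],[-1,0,70],[-1,0,74],[-1,0,76]],"rotation":[[0,0,0],[0,0,0],[0,0,0],[0,0,0],[0,0,0]],"gripper":[0,0,0,0,0]}'; python3 off.py .5415 .1485 .061
python3 - <<'E'
from h import *
a=[cv2.resize(r.get_image(n)["pixels"][y:y+80,x:x+100],(400,320),interpolation=cv2.INTER_CUBIC) for n,x,y in (("top",150,140),("side",190,180))]
cv2.imwrite("pics/c2.png",np.hstack(a))
E
```

```text
time: 3.02
position: [0.5426, 0.1486, 0.075]
eef_rot: [3.141, 0.002, 2.883]
wrist_force: [0.7, -1.0, -0.5]
finger_gap: 0.0005
gripper_force: 0.0
3.025 [0.5426 0.1486 0.075 ] [3.141e+00 2.000e-03 2.883e+00] F [ 0.7 -1.  -0.5] gap 0.0005 tool mm [ 1.  -0.4 14. ]
```

View pics/c2.png

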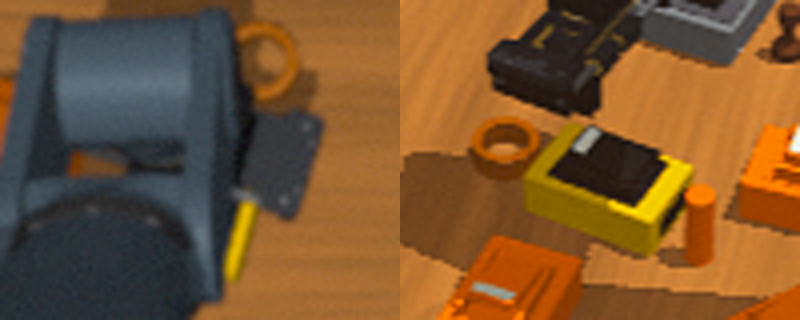

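The side crop shows the gripper's lowest dark part at about (585,110), just above the bar at (590,140). I'll project the TCP to check.

Run:
```python
from h import *
s=r.get_image("side"); o=r.get_obs(); p=np.array(o["position"])
def pr(X):
    q=s["K"]@(np.array(s["R"])@X+s["t"]); return q[:2]/q[2]
im=cv2.resize(s["pixels"][160:240,190:290],(800,640),interpolation=cv2.INTER_CUBIC)[:600]
for z,c in ((0,(0,0,255)),(.07,(0,255,0)),(.16,(255,0,255))):
    u=(pr(p+[0,0,z])-[190,160]+.5)*8; print(z,u); cv2.circle(im,tuple(int(v) for v in u),5,c,2)
cv2.imwrite("pics/c3.png",im)
```

```text
0 [367.50550097 432.56455104]
0.07 [365.00984339 310.69370286]
0.16 [361.5919341  143.78638886]
```

View pics/c3.png

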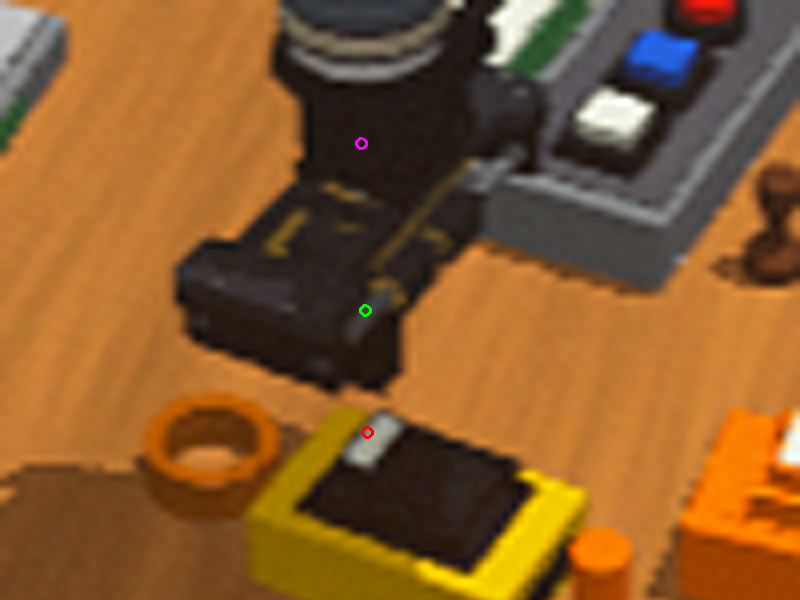

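The fingers do not show clearly at the projected TCP, so I'll overlay the body and finger outlines to see whether the pose or only the appearance is off.

Run:
```python
from h import *
from scipy.spatial.transform import Rotation as Ro
o=r.get_obs(); p=np.array(o["position"]); Rt=Ro.from_euler("xyz",o["eef_rot"]).as_matrix()
out=[]
for n,x,y in (("side",190,165),("top",160,135)):
    s=r.get_image(n)
    def pr(X):
        q=s["K"]@(np.array(s["R"])@(p+Rt@X)+s["t"]); return ((q[:2]/q[2]-[x,y]+.5)*5.5)
    im=cv2.resize(s["pixels"][y:y+75,x:x+72],None,fx=5.5,fy=5.5,interpolation=cv2.INTER_CUBIC)
    im=cv2.convertScaleAbs(im,alpha=1.8,beta=20)
    for hx,hy,z0,z1,c in ((.0375,.095,-.07,-.12,(255,0,255)),(.0095,.015,0,-.07,(0,255,0))):
        for z in (z0,z1):
            q=np.array([pr(np.array([a*hx,b*hy,z])) for a,b in ((-1,-1),(1,-1),(1,1),(-1,1))]).astype(int)
            cv2.polylines(im,[q],True,c,1)
    out.append(im)
cv2.imwrite("pics/c4.png",np.hstack(out)); print(o["position"],o["joint_positions"])
```

```text
[0.54260367 0.1482575  0.07503014] [ 6.80971379e-02  6.03785720e-01  1.69335124e+00 -2.90579263e-05
  8.42889374e-01 -1.24301168e+00]
```

View pics/c4.png

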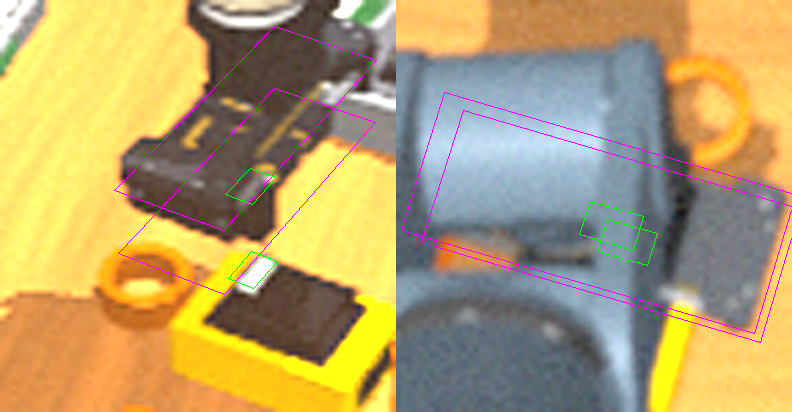

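From above the outline fits. From the side the tool looks higher than reported, so I'll go down in small steps by force.

```bash
python3 -m inch '{"xyz":[[0,0,2],[0,0,4],[0,0,6],[0,0,6]],"rotation":[[0,0,0],[0,0,0],[0,0,0],[0,0,0]],"gripper":[0,0,0,0]}'
python3 - <<'E'
from h import *
np.set_printoptions(precision=4,suppress=True)
for i in range(3):
    s=r.get_image("side");o=r.get_obs();print(o["position"],o["wrist_force"],o["moment"])
h=cv2.cvtColor(s["pixels"],cv2.COLOR_BGR2HSV)[208:222,228:248]
m=(h[...,1]<70)&(h[...,2]>140); v,u=np.nonzero(m); print(m.sum(),u.mean()+228,v.mean()+208)
E
```

```text
time: 3.78
position: [0.5418, 0.1481, 0.0679]
eef_rot: [-3.141, -0.001, 2.882]
wrist_force: [-0.0, -0.7, -0.8]
finger_gap: 0.0006
gripper_force: 0.0
[0.5419 0.1481 0.0681] [ 0.1961 -0.1104 -1.0652] [ 0.0387  0.0417 -0.0205]
[0.542  0.1481 0.0682] [ 0.1901  0.1138 -0.0467] [-0.0325 -0.0165  0.0294]
[0.542  0.1482 0.0682] [ 1.2572 -0.4789 -0.6272] [ 0.0053  0.0192 -0.0276]
17 236.35294117647058 214.41176470588235
```

```bash
for i in 1 2 3; do python3 -m inch '{"xyz":[[0,0,2],[0,0,4],[0,0,4]],"rotation":[[0,0,0],[0,0,0],[0,0,0]],"gripper":[0,0,0]}' | egrep 'posi|wrist'; done
python3 - <<'E'
from h import *
s=r.get_image("side");o=r.get_obs();print(o["time"],o["position"],o["wrist_force"])
cv2.imwrite("pics/c5.png",cv2.convertScaleAbs(cv2.resize(s["pixels"][170:240,195:285],(774,600),interpolation=cv2.INTER_CUBIC),alpha=1.6,beta=20))
E
```

```text
position: [0.5418, 0.1481, 0.064]
wrist_force: [-0.3, -0.2, -0.0]
position: [0.5418, 0.1481, 0.06]
wrist_force: [-0.7, -0.2, 0.2]
position: [0.5418, 0.1481, 0.056]
wrist_force: [0.3, -0.6, -0.4]
5.1 [0.54194501 0.14812964 0.05614069] [ 0.10585544  0.33269246 -0.5979846 ]
```

View pics/c5.png

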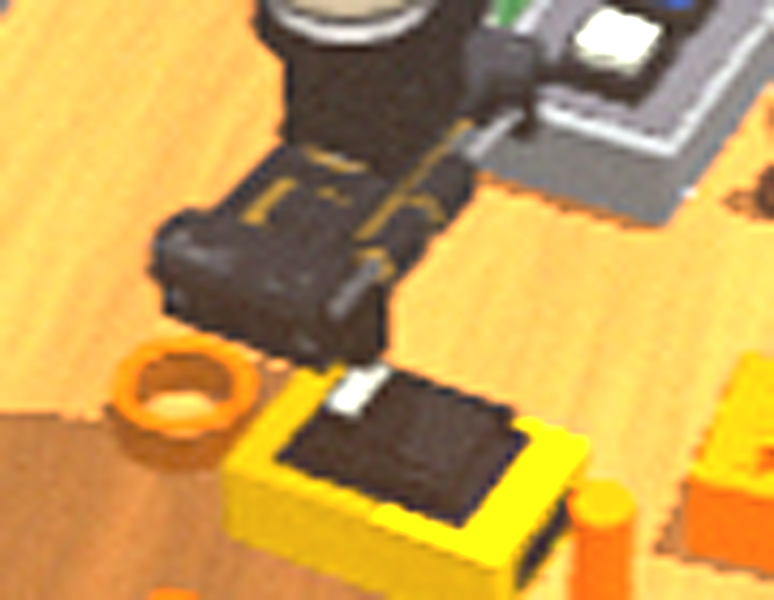

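In the side view the lowest dark corner, at about (370,350), is still just above the bar at (360,390). The pictures agree with the zero force: nothing is touching yet. Continuing down in small steps.

```bash
for i in 1 2; do python3 -m inch '{"xyz":[[0,0,2],[0,0,4],[0,0,4]],"rotation":[[0,0,0],[0,0,0],[0,0,0]],"gripper":[0,0,0]}' | egrep 'posi|wrist'; done
python3 - <<'E'
from h import *
import json
s=r.get_image("side");o=r.get_obs();print(o["time"],o["position"],o["wrist_force"])
h=cv2.cvtColor(s["pixels"],cv2.COLOR_BGR2HSV)[208:222,228:248]
m=(h[...,1]<70)&(h[...,2]>140); v,u=np.nonzero(m); print(m.sum(),u.mean()+228,v.mean()+208)
def pr(X):
    q=s["K"]@(np.array(s["R"])@X+s["t"]); return q[:2]/q[2]
for p in ([.196,.593,.19],[.196,.593,.26],o["position"]): print(pr(np.array(p))*800/512)
E
```

```text
position: [0.5418, 0.1481, 0.052]
wrist_force: [-0.2, 0.8, 0.5]
position: [0.5418, 0.1481, 0.048]
wrist_force: [-0.5, -0.2, -0.7]
5.9 [0.54193417 0.14812172 0.04813292] [-0.4703584   0.14606222  0.09600145]
8 235.25 215.875
[501.3307881  493.12060308]
[505.87736173 465.40184133]
[368.35023014 342.52430549]
```

```bash
for i in 1 2; do python3 -m inch '{"xyz":[[0,0,2],[0,0,3],[0,0,3]],"rotation":[[0,0,0],[0,0,0],[0,0,0]],"gripper":[0,0,0]}' | egrep 'posi|wrist'; done
python3 - <<'E'
from h import *
s=r.get_image("side");t=r.get_image("top");o=r.get_obs();print(o["time"],o["position"],o["wrist_force"])
a=cv2.resize(s["pixels"][175:240,200:265],(500,500),interpolation=cv2.INTER_CUBIC)
b=cv2.resize(t["pixels"][155:215,175:211],(300,500),interpolation=cv2.INTER_CUBIC)
cv2.imwrite("pics/c6.png",cv2.convertScaleAbs(np.hstack([a,b]),alpha=2,beta=30))
E
```

```text
position: [0.5419, 0.1482, 0.0451]
wrist_force: [-0.5, -0.2, 0.2]
position: [0.5419, 0.1482, 0.0421]
wrist_force: [0.7, 0.2, 0.2]
6.75 [0.54203584 0.14813927 0.04221794] [ 0.96925257  0.21067885 -0.00567354]
```

View pics/c6.png

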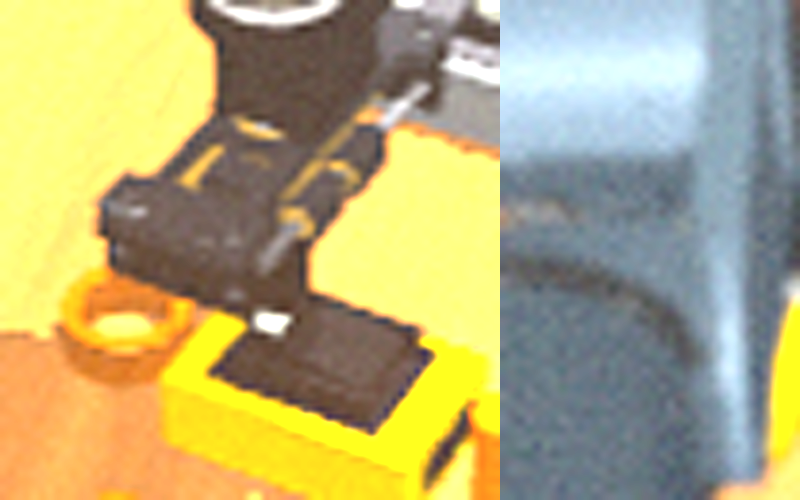

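The bar, at (270,322), is now partly covered by the tool and the block hasn't moved. Contact should be close, so I'll continue in finer steps.

```bash
for i in 1 2 3; do python3 -m inch '{"xyz":[[0,0,1],[0,0,2],[0,0,2]],"rotation":[[0,0,0],[0,0,0],[0,0,0]],"gripper":[0,0,0]}' | egrep 'posi|wrist'; done
```

```text
position: [0.542, 0.1481, 0.0402]
wrist_force: [0.3, -1.2, 0.2]
position: [0.5426, 0.148, 0.0384]
wrist_force: [1.8, -0.5, 1.6]
position: [0.5422, 0.1482, 0.0362]
wrist_force: [0.3, 0.3, 0.6]
```

```bash
for i in 1 2 3; do python3 -m inch '{"xyz":[[0,0,1],[0,0,2],[0,0,2]],"rotation":[[0,0,0],[0,0,0],[0,0,0]],"gripper":[0,0,0]}' | egrep 'posi|wrist'; done
```

```text
position: [0.5418, 0.1482, 0.0341]
wrist_force: [1.5, 0.6, 0.8]
position: [0.5427, 0.1481, 0.0325]
wrist_force: [1.7, -1.7, 3.8]
position: [0.5434, 0.1479, 0.0309]
wrist_force: [1.9, -2.1, 7.5]
```

```bash
python3 -m inch '{"xyz":[[0,0,1],[0,0,2],[0,0,2],[0,0,2]],"rotation":[[0,0,0],[0,0,0],[0,0,0],[0,0,0]],"gripper":[0,0,0,0]}' | egrep 'posi|wrist'; python3 -m inch '{"xyz":[[0,0,-5],[0,0,-30],[0,0,-80],[0,0,-80]],"rotation":[[0,0,0],[0,0,0],[0,0,0],[0,0,0]],"gripper":[0,0,0,0]}' | egrep 'posi|wrist'; python3 off.py .479 -.179 .095
```

```text
position: [0.5435, 0.1479, 0.0305]
wrist_force: [0.2, -2.8, 18.1]
position: [0.5429, 0.1487, 0.1105]
wrist_force: [-0.5, 0.5, -0.7]
10.0 [0.5429 0.1487 0.1105] [3.140e+00 3.000e-03 2.882e+00] F [-0.5  0.5 -0.7] gap -0.0001 tool mm [ -22.3 -333.1   15.1]
```

```bash
python3 -m inch '{"xyz":[[-22,-333,0],[-22,-333,0],[-22,-333,0],[-22,-333,0],[-22,-333,0],[-22,-333,0],[-22,-333,0],[-22,-333,0]],"rotation":[[0,0,-0.05],[0,0,-0.05],[0,0,-0.05],[0,0,-0.05],[0,0,-0.05],[0,0,-0.05],[0,0,-0.05],[0,0,-0.05]],"gripper":[0,0,0,0,0,0,0,0]}' | egrep 'posi|wrist'; python3 off.py .479 -.179 .06
python3 - <<'E'
from h import *
s=r.get_image("side");t=r.get_image("top")
a=cv2.resize(s["pixels"][120:240,210:310],(450,540),interpolation=cv2.INTER_CUBIC)
b=cv2.resize(t["pixels"][160:224,180:220],(337,540),interpolation=cv2.INTER_CUBIC)
cv2.imwrite("pics/c7.png",cv2.convertScaleAbs(np.hstack([a,b]),alpha=1.6,beta=25))
h=cv2.cvtColor(t["pixels"],cv2.COLOR_BGR2HSV)[172:188,192:212]
m=(h[...,1]<70)&(h[...,2]>150); v,u=np.nonzero(m); print(m.sum(),u.mean()+192,v.mean()+172)
h=cv2.cvtColor(s["pixels"],cv2.COLOR_BGR2HSV)[208:224,228:248]
m=(h[...,1]<70)&(h[...,2]>150); v,u=np.nonzero(m); q=(u.mean()+228,v.mean()+208)
p=(0,0); print(m.sum(),q)
E
```

```text
position: [0.4766, -0.1775, 0.1072]
wrist_force: [0.1, 1.1, 1.1]
11.0 [ 0.4766 -0.1775  0.1072] [ 3.140e+00 -3.000e-03  2.932e+00] F [0.1 1.1 1.1] gap 0.0001 tool mm [-2.9 -1.1 47.2]
0 nan nan
8 (np.float64(235.5), np.float64(216.0))<stdin>:7: RuntimeWarning: Mean of empty slice.
  ret = ret.dtype.type(ret / rcount)
```

View pics/c7.png

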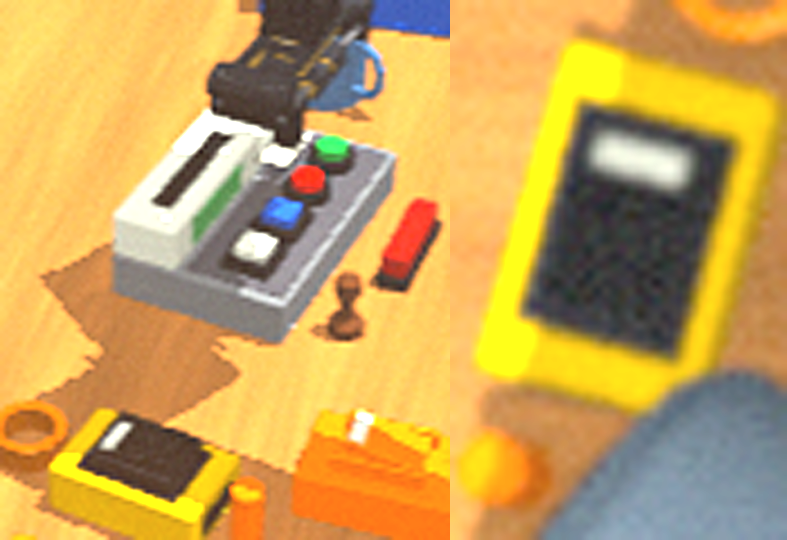

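The finger tip hangs at about (288,140), straight above the blue key at (285,212), so xy is right. The rocker's bar at (117,435) looks lowered; I'll measure it.

Run:
```python
from h import *
s=r.get_image("side");t=r.get_image("top")
def f(im,x0,y0,x1,y1):
    h=cv2.cvtColor(im["pixels"],cv2.COLOR_BGR2HSV)[y0:y1,x0:x1].astype(float)
    w=np.clip(h[...,2]-80,0,None)*(h[...,1]<90); v,u=np.mgrid[y0:y1,x0:x1]; return (u*w).sum()/w.sum(),(v*w).sum()/w.sum(),w.astype(bool).sum()
a,b=f(t,194,173,211,186),f(s,229,208,246,224); print(a,b,tri(t,a[:2],s,b[:2]))
def pr(im,X):
    q=im["K"]@(np.array(im["R"])@X+im["t"]); return q[:2]/q[2]
for z in (.061,.071): print(z,pr(t,np.array([.541,.149,z])),pr(s,np.array([.541,.149,z])))
```

```text
(np.float64(202.18166849615807), np.float64(178.49176728869375), np.int64(47)) (np.float64(235.39505041246562), np.float64(216.2300641613199), np.int64(22)) (array([0.5438453 , 0.14796137, 0.06206071]), np.float64(0.0015543831103687264))
0.061 [201.89270547 179.66545314] [235.87782571 216.73536853]
0.071 [201.50464354 179.26054456] [235.83617783 214.63161833]
```

The bar now sits at z = 62 mm, against about 61 mm when on, and it met a hard stop: the rocker is on. Now the blue key; with the z offset of about −30.5 mm, contact should read about 0.0375 and fully down about 0.0305.

```bash
python3 -m inch '{"xyz":[[0,0,20],[0,0,50],[0,0,60],[0,0,60]],"rotation":[[0,0,0],[0,0,0],[0,0,0],[0,0,0]],"gripper":[0,0,0,0]}' | egrep 'posi|wrist'; python3 off.py .479 -.179 .0375
```

```text
position: [0.4776, -0.1787, 0.0479]
wrist_force: [1.2, -0.4, 0.8]
11.7 [ 0.4776 -0.1787  0.0479] [ 3.141e+00 -1.000e-03  2.933e+00] F [ 1.2 -0.4  0.8] gap 0.0001 tool mm [-1.5 -0.  10.4]
```

```bash
python3 -m inch '{"xyz":[[-1,0,4],[-1,0,7],[-1,0,9],[-1,0,10]],"rotation":[[0,0,0],[0,0,0],[0,0,0],[0,0,0]],"gripper":[0,0,0,0]}' | egrep 'posi|wrist'; for i in 1 2 3 ; do python3 -m inch '{"xyz":[[0,0,1],[0,0,2],[0,0,2]],"rotation":[[0,0,0],[0,0,0],[0,0,0]],"gripper":[0,0,0]}' | egrep 'posi|wrist'; done
```

```text
position: [0.4787, -0.1796, 0.0383]
wrist_force: [-1.2, 0.0, 0.4]
position: [0.4787, -0.1795, 0.0362]
wrist_force: [0.1, 1.4, 0.1]
position: [0.4788, -0.1796, 0.0343]
wrist_force: [-0.1, 0.2, 2.9]
position: [0.4788, -0.1796, 0.0322]
wrist_force: [0.1, 0.1, 1.6]
```

```bash
for i in 1 2 3 4; do python3 -m inch '{"xyz":[[0,0,1],[0,0,2],[0,0,2]],"rotation":[[0,0,0],[0,0,0],[0,0,0]],"gripper":[0,0,0]}' | egrep 'posi|wrist'; done
```

```text
position: [0.4788, -0.1796, 0.0301]
wrist_force: [-0.1, -0.6, 1.1]
position: [0.4788, -0.1796, 0.0289]
wrist_force: [-2.1, 0.4, 7.6]
position: [0.4788, -0.1796, 0.0286]
wrist_force: [-3.5, 2.2, 22.6]
position: [0.4789, -0.1796, 0.0283]
wrist_force: [-6.3, 3.3, 35.5]
```

The blue key hit its hard stop at 0.029. Lifting off and moving to green.

```bash
python3 -m inch '{"xyz":[[0,0,-15],[0,0,-40],[0,0,-45],[0,0,-45]],"rotation":[[0,0,0],[0,0,0],[0,0,0],[0,0,0]],"gripper":[0,0,0,0]}' | egrep 'posi|wrist'; python3 off.py .4548 -.2922 .044
```

```text
position: [0.4786, -0.1795, 0.069]
wrist_force: [1.1, 0.9, -0.5]
15.325 [ 0.4786 -0.1795  0.069 ] [ 3.142 -0.     2.932] F [ 1.1  0.9 -0.5] gap 0.0004 tool mm [  -0.2 -115.2   25. ]
```

```bash
python3 -m inch '{"xyz":[[0,-57,0],[0,-115,0],[0,-115,0],[0,-115,12],[0,-115,24],[0,-115,24]],"rotation":[[0,0,0],[0,0,0],[0,0,0],[0,0,0],[0,0,0],[0,0,0]],"gripper":[0,0,0,0,0,0]}' | egrep 'posi|wrist'; python3 off.py .4548 -.2922 .029
python3 - <<'E'
from h import *
s=r.get_image("side");t=r.get_image("top")
a=cv2.resize(s["pixels"][120:200,245:315],(420,480),interpolation=cv2.INTER_CUBIC)
b=cv2.resize(t["pixels"][180:230,275:314],(374,480),interpolation=cv2.INTER_CUBIC)
cv2.imwrite("pics/c8.png",cv2.convertScaleAbs(np.hstack([a,b]),alpha=1.5,beta=20))
def c(im,x0,y0,x1,y1):
    h=cv2.cvtColor(im["pixels"],cv2.COLOR_BGR2HSV)[y0:y1,x0:x1]; m=(h[...,0]>100)&(h[...,0]<130)&(h[...,1]>130)&(h[...,2]>70); v,u=np.nonzero(m); return u.mean()+x0,v.mean()+y0,m.sum()
print(c(t,295,190,318,214),c(s,262,160,282,175))
E
```

```text
position: [0.4538, -0.2897, 0.0435]
wrist_force: [0.4, -0.7, -0.3]
16.075 [ 0.4538 -0.2897  0.0435] [ 3.139 -0.004  2.933] F [ 0.4 -0.7 -0.3] gap 0.0007 tool mm [-1.5 -2.3 14.5]
(np.float64(nan), np.float64(nan), np.int64(0)) (np.float64(272.30555555555554), np.float64(167.44444444444446), np.int64(36))<stdin>:7: RuntimeWarning: Mean of empty slice.
  ret = ret.dtype.type(ret / rcount)
```

View pics/c8.png

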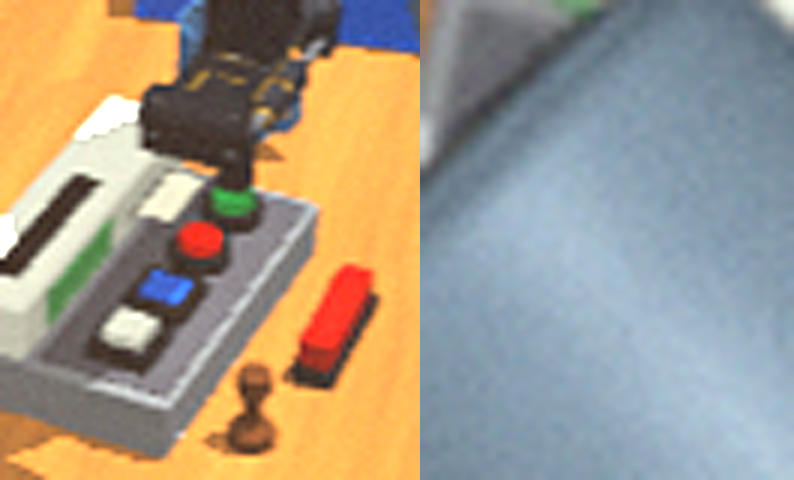

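The finger is above green at (238,175), and the blue key at (165,285) sits low in its housing. Pressing green.

```bash
python3 -m inch '{"xyz":[[0,0,4],[0,0,8],[0,0,11],[0,0,13],[0,0,14]],"rotation":[[0,0,0],[0,0,0],[0,0,0],[0,0,0],[0,0,0]],"gripper":[0,0,0,0,0]}' | egrep 'posi|wrist'; python3 -m inch '{"xyz":[[0,0,1],[0,0,2],[0,0,2]],"rotation":[[0,0,0],[0,0,0],[0,0,0]],"gripper":[0,0,0]}' | egrep 'posi|wrist'
```

```text
position: [0.4549, -0.292, 0.0314]
wrist_force: [0.4, 0.8, 4.3]
position: [0.4549, -0.292, 0.0294]
wrist_force: [0.7, 1.3, 4.8]
```

```bash
python3 -m inch '{"xyz":[[0,0,1.5],[0,0,3],[0,0,3],[0,0,3],[0,0,3],[0,0,3],[0,0,3],[0,0,3],[0,0,3]],"rotation":[[0,0,0],[0,0,0],[0,0,0],[0,0,0],[0,0,0],[0,0,0],[0,0,0],[0,0,0],[0,0,0]],"gripper":[0,0,0,0,0,0,0,0,0]}' | egrep 'time|posi|wrist'; python3 -m inch '{"xyz":[[0,0,-15],[0,0,-50],[0,0,-100],[0,0,-120],[0,0,-120],[0,0,-120]],"rotation":[[0,0,0],[0,0,0],[0,0,0],[0,0,0],[0,0,0],[0,0,0]],"gripper":[0,0,0,0,0,0]}' | egrep 'time|posi|wrist'
```

```text
time: 18.3
position: [0.455, -0.2921, 0.0288]
wrist_force: [-2.6, 5.0, 21.6]
time: 19.05
position: [0.4539, -0.2914, 0.145]
wrist_force: [0.2, 0.1, -0.7]
```

Run:
```python
from h import *
s=r.get_image("side")
def c(x0,y0,x1,y1,f):
    h=cv2.cvtColor(s["pixels"],cv2.COLOR_BGR2HSV)[y0:y1,x0:x1].astype(int); m=f(h[...,0],h[...,1],h[...,2]); v,u=np.nonzero(m); return (u.mean()+x0).round(2),(v.mean()+y0).round(2),m.sum()
print("blue",c(262,160,282,175,lambda h,s,v:(h>100)&(h<130)&(s>130)&(v>70)),"was 272.2 166.7 46")
print("green",c(276,146,292,160,lambda h,s,v:(h>45)&(h<85)&(s>120)&(v>60)),"was 283.3 152.6 32")
print("red",c(268,152,286,167,lambda h,s,v:((h<8)|(h>172))&(s>150)&(v>70)),"was 277.9 159.5 39")
print("white",c(258,168,276,181,lambda h,s,v:(s<70)&(v>150)),"was 266.3 173.6 34")
print("bar",c(229,208,246,224,lambda h,s,v:(s<90)&(v>80)),"on 235.4 216.2")
```

```text
blue (np.float64(272.31), np.float64(167.44), np.int64(36)) was 272.2 166.7 46
green (np.float64(283.34), np.float64(152.56), np.int64(32)) was 283.3 152.6 32
red (np.float64(277.82), np.float64(159.43), np.int64(40)) was 277.9 159.5 39
white (np.float64(266.25), np.float64(173.31), np.int64(16)) was 266.3 173.6 34
bar (np.float64(235.2), np.float64(216.56), np.int64(25)) on 235.4 216.2
```

```bash
python3 -c "
from rig import r
print(r.finish_job())"
```

```text
the job is handed in; nothing more can be done
None
```

I switched the power block on, pushed the blue key fully in, and held the green key fully down for about a second before it came back up. I handed the job in at about 19 s; I didn't check for a printed label, and the hand-in gave no verdict.

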